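# Nest the mixing cups with their own kind

## Robot

A 6-joint arm with a two-finger parallel gripper is mounted at the origin on a cart in front of the work surface, level with it; the furniture and walls round the work are solid. World frame = base frame: x ahead of the robot, y to its left, z up, the work surface at z = 0. Lengths are in m, angles in rad, forces in N, time in s.
With the tool pointing down it reaches from about 0.25 to 0.775 m from the base axis. Payload 4 kg.
Tool frame: the origin (TCP) lies on the centre line of the jaws, within the pads' length; the fingertips stand 17 mm ahead of it and the grasp point (between the pads) lies 2 mm behind it; z points along the fingers, y is the line along which they close (so a half turn about z gives the same grasp; the last joint's range is limited). The gripper opens to 94 mm and grips with 3 to 60 N. Pads are 16 mm wide; open, the fingers measure 119 mm over their backs; the gripper's body (75 mm by 177 mm) begins 78 mm behind the grasp point.
Start: joints at [-1.341, 0.087, 1.371, -0, 1.684, -0.103], TCP at [0.18, -0.52, 0.223] pointing down, gripper open.
Joint ranges: [-3.1, 3.1], [-0.76, 2.03], [0.27, 2.55], [-1.08, 4.22], [0.17, 2.65], [-2.57, 2.57]. Speed limits (rad/s): [2.79, 2.79, 3.14, 3.14, 3.14, 3.14].

## Interface

Orientations are given as [roll, pitch, yaw] about the fixed x, y, z axes, in that order (R = Rz(yaw) Ry(pitch) Rx(roll)).
In Python, from bench import robot gives the robot as it stands.
- The arm moves only by the tool servo_tool, never from a script. Its argument "plan" is a list of rows, each a list of 7 numbers: the shift along the tool's x, y, z normalised to -1 to 1, where 1 is 0.1 m, then the turn, a rotation vector about the tool's x, y, z normalised to -1 to 1, where 1 is pi/2 rad, then the finger opening in mm, from 0 to 94. In form: [[x, y, z, ax, ay, az, gripper], ...]. A call has 1 to 12 rows; each row is the pose to reach, as a shift and turn from the pose commanded when the call began, along the tool's axes at that moment; what a row does not reach only later rows make up. A row lasts 1/12 s, in which the tool goes at most 41.7 mm and 7.16 degrees, less where a joint would pass 70% of its speed; a pose out of reach is approached as far as the arm can. A call with a number of a shift or a turn outside -1 to 1 is refused whole. A call with a gripper value outside its range is refused whole. The fingers move at their own pace and stop on an object; the grip force is fixed at half the most. Time passes only in rows, so rows that repeat a pose let the fingers close. It gives the time, the measured TCP pose, the force, the opening and the grip force at its end, in the units of the state.
- robot.get_obs(): the state, without advancing time (a new reading comes with each control period).
- robot.snapshot(name): name is "side" or "top"; returns the picture (400x640x3 uint8, red, green, blue); there is no depth.
- robot.camera_params(name): a dict with "camera_matrix" (3x3 intrinsics, pixels), "rvec" (rotation vector, rad) and "tvec" (3), from world to camera coordinates, as OpenCV has them. Camera axes: x right, y down, z forward; pixel columns grow to the right and rows downward; lengths in m; the calibration is good to about 2 mm. A picture is of the moment at which its call begins. camera_params takes no time and is no camera call.
- robot.close_job(): hands the job in; it is judged then, once.
Trained networks look in the newest picture that a camera, given by its name, has taken for a name from the list of things; names that differ only in an ending like _2 or _b are one class to them, and where a whole thing is asked for, a point or a joint stands for the part that bears it (a point fixed in the world has none). Each returns a list of dicts, best first, with "conf" (0 to 1); they miss things now and then, are a little off and sometimes report something else, mostly with a low value. They report only what shows in the picture. A call takes as long as a camera call. They do not tell look-alikes from the thing itself.
- robot.find_in(thing, camera): "extent" ([centre column, centre row, width, height] in pixels, round what is visible of it).
The state is a dict: "time": time; "joint_positions": joint angles; "qvel": joint speeds; "joint_torque": joint torques, N m; "tool_pos": TCP position; "ee_rot": TCP orientation; "wrist_force": force on the tool from outside, world axes, zero at the start; "wrist_torque": the same for the moment, N m; "width": finger opening in m; "finger_force": force on a finger pad.
Only numpy, scipy, OpenCV 4.12 (cv2) and the standard library are available. Lean on these libraries where they do the work, as an engineer would, in place of code of your own. Each camera call takes 0.05 s, during which the arm holds its last target. There are 200 camera calls.

## Task

Put the empty mixing cups together by kind: nest the two round tapered cups one in the other, and the two square tapered tubs one in the other, each pair pushed fully home and standing upright on the bench (it does not matter which one goes on top). The straight-sided, thick-walled round pot nests with nothing: leave it standing where it is, and do not disturb the two tap fittings lying among them.

Things in the scene. Friction and masses are not known exactly. Their poses are not given: they have to be found in the camera images.
- round_cup_1_mid (a point): White plastic round mixing cup, open on top, 80 mm tall, 60 g. The lower body is a cone, 32 mm across at the foot, 48 mm at 50 mm up; there a flat ledge steps out to an upright collar, 60 mm across outside (61.6 at the rim bead), 55 inside, from 50 mm up to the rim at 80 mm: grip it across the collar. This point: on its axis, 40 mm above its underside; z up.
- round_cup_2_mid (a point): The second round tapered cup, same as the first; the point likewise on its axis, 40 mm above its underside. Either cup nests in the other: the cone enters the mouth with 3 to 4 mm play all round until its ledge sits on the lower rim, so the upper cup stands 30 mm higher than the lower one and its whole collar shows.
- square_tub_1_mid (a point): White plastic square mixing tub, open on top, 80 mm tall, 60 g. The lower body is a four-sided taper, 30 mm wide at the foot, 43 mm at 50 mm up; there a flat ledge steps out to an upright square collar, 54 mm wide outside (55.6 at rim bead), 49 inside, from 50 mm up to the rim: grip two opposite sides of it. This point: on its axis, 40 mm above its underside; x and y square to the sides.
- square_tub_2_mid (a point): The second square tub, same as the first; same point and axes. Either tub nests in the other with their sides parallel (any quarter turn): the taper enters the mouth with 3 mm play a side until its ledge sits on the lower rim, so the upper tub stands 30 mm higher than the lower and its whole collar shows.
- straight_pot_mid (a point): White plastic round pot with straight sides, open on top, 80 mm tall, 60 mm across from foot to rim (61.6 at the rim bead), with a thick wall: the mouth is only 42 mm across, so nothing nests with it and it stays where it stands. From above it resembles the round cups but for its thick wall. This point: on its axis, 40 mm above its underside.
- tap_tee_mid (a point): Metal tee-shaped tap fitting lying flat among the cups, 50 x 72 x 26 mm; a bystander. This point is its centre.
- tap_elbow_mid (a point): Metal elbow tap fitting lying flat among the cups, 69 x 68 x 25 mm; a bystander. This point is its centre.
Things that resemble listed ones, but are neither listed nor needed, are in the scene too. Leave any green look-alike of the part that bears round_cup_2_mid alone.

How it is judged:
At the end, for the whole second after the job is handed in: Each pair is nested: centres within 7 mm sideways, the upper one 24 to 34.5 mm above the lower (30 mm when home), both within 5 degrees of upright, the lower one standing on the bench, all at rest. The straight pot stands upright within 30 mm of where it was (horizontal distance between round_cup_1_mid and round_cup_2_mid below 0.007 m and distance between round_cup_1_mid and round_cup_2_mid between 0.024 and 0.0345 m and angle between each of round_cup_1_mid, round_cup_2_mid, square_tub_1_mid, square_tub_2_mid, straight_pot_mid's own z axis and vertical below 0.09 rad and (height (world z) of round_cup_1_mid between 0.034 and 0.045 m or height (world z) of round_cup_2_mid between 0.034 and 0.045 m) and linear speed of each of round_cup_1, round_cup_2, square_tub_1, square_tub_2 below 0.02 m/s and horizontal distance between square_tub_1_mid and square_tub_2_mid below 0.007 m and distance between square_tub_1_mid and square_tub_2_mid between 0.024 and 0.0345 m and (height (world z) of square_tub_1_mid between 0.034 and 0.045 m or height (world z) of square_tub_2_mid between 0.034 and 0.045 m) and distance of straight_pot_mid from where it was at the start of the episode below 0.03 m); the robot touches nothing.
It fails at once if the straight-sided pot is moved more than 30 mm or tipped (distance of straight_pot_mid from where it was at the start of the episode above 0.03 m or angle between straight_pot_mid's own z axis and vertical above 0.3 rad).
It fails at once if either of the two loose tap fittings is moved more than 30 mm (distance of any of tap_tee_mid, tap_elbow_mid from where it was at the start of the episode above 0.03 m).
It also fails if it takes over 58 s, if anything falls off the work surface, if the arm or the gripper's body presses on something with over 40 N, if the wrist force passes 120 N, or if a joint passes its speed limit or range.

## Working session

There is one attempt and no reset: what is moved stays moved. The work goes in short steps, Python scripts to look and compute and a tool call to move; the robot and the scene stay as the last step left them, time stands still between calls to the robot, and variables do not carry over. Pictures are saved under pics/ and viewed, at most 10 in all, crops included, and the job is handed in when it is done.

Besides the shell and the picture viewer there is one more tool, called after "Emit:" in YAML: its name, and indented under it one key for each argument. servo_tool: Moves the arm, as the interface text tells. Scaled input: -1 to 1 covers 0.1 m each way for a shift and pi/2 rad each way for a turn. Its arguments: {"type":"object","properties":{"plan":{"type":"array","items":{"type":"array","items":{"type":"number"}}}},"required":["plan"]}

```bash
mkdir -p pics; python3 - <<'E'
from bench import robot
import cv2
for n in("top","side"):
    im=robot.snapshot(n); cv2.imwrite(f"pics/{n}0.png",im[...,::-1])
    p=robot.camera_params(n); R=cv2.Rodrigues(p["rvec"])[0]
    print(n,p["camera_matrix"].tolist(),(-R.T@p["tvec"]).round(3),R.round(2).tolist())
    for t in("round_cup_1_mid","square_tub_1_mid","straight_pot_mid","tap_tee_mid","tap_elbow_mid"):
        print(t,[([round(float(v)) for v in d["extent"]],round(d["conf"],2)) for d in robot.find_in(t,n)])
o=robot.get_obs();print(o)
E
```

```text
top [[498.179567057764, 0.0, 327.7828290868682], [0.0, 498.179567057764, 201.17597416729842], [0.0, 0.0, 1.0]] [0.483 0.058 1.063] [[-0.01, -1.0, 0.01], [-1.0, 0.01, -0.09], [0.09, -0.01, -1.0]]
round_cup_1_mid [([218, 262, 37, 36], 0.62)]
square_tub_1_mid []
straight_pot_mid [([382, 169, 33, 34], 0.75)]
tap_tee_mid [([277, 225, 34, 24], 0.71), ([220, 261, 36, 31], 0.68)]
tap_elbow_mid [([382, 235, 38, 27], 0.6)]
side [[401.92228672016546, 0.0, 322.91298585278497], [0.0, 401.92228672016546, 196.73168504626508], [0.0, 0.0, 1.0]] [0.06  0.746 0.53 ] [[-0.81, -0.59, -0.01], [-0.28, 0.4, -0.87], [0.52, -0.7, -0.49]]
round_cup_1_mid [([308, 260, 35, 44], 0.96)]
square_tub_1_mid [([277, 198, 30, 40], 0.87)]
straight_pot_mid [([328, 176, 25, 36], 0.93), ([317, 234, 28, 17], 0.4)]
tap_tee_mid [([316, 235, 33, 17], 0.56)]
tap_elbow_mid [([381, 199, 12, 8], 0.5)]
{'time': 0.6, 'joint_positions': array([-1.34112334e+00,  8.71805446e-02,  1.37066677e+00, -1.69897544e-05,
        1.68360593e+00, -1.03130714e-01]), 'qvel': array([-1.44047755e-03,  1.15104475e-04, -1.54827754e-03,  2.22369065e-05,
        7.48736084e-04, -4.20852248e-04]), 'joint_torque': array([-3.25829944e-05, -3.39776194e+01, -3.02417815e+01,  7.18647754e-02,
        2.36703199e-02, -1.08726681e-05]), 'tool_pos': array([ 0.17966194, -0.51985536,  0.2225334 ]), 'ee_rot': array([3.14145572e+00, 3.11435980e-05, 3.32801783e-01]), 'wrist_force': array([0.19019671, 0.27289709, 0.20260367]), 'wrist_torque': array([ 0.03079826, -0.01526405, -0.01916676]), 'finger_force': 0.0, 'width': 0.09377635894619837}
```

View pics/top0.png

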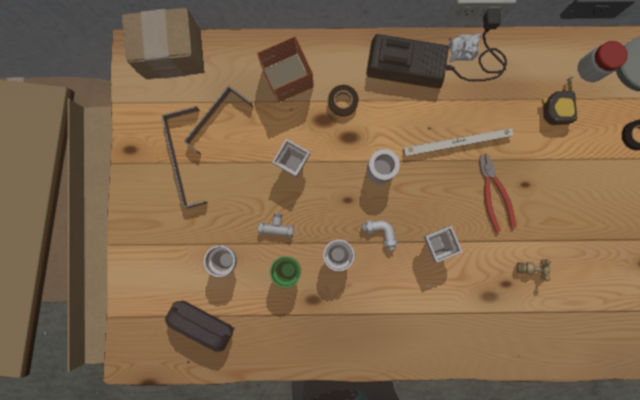

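View pics/side0.png

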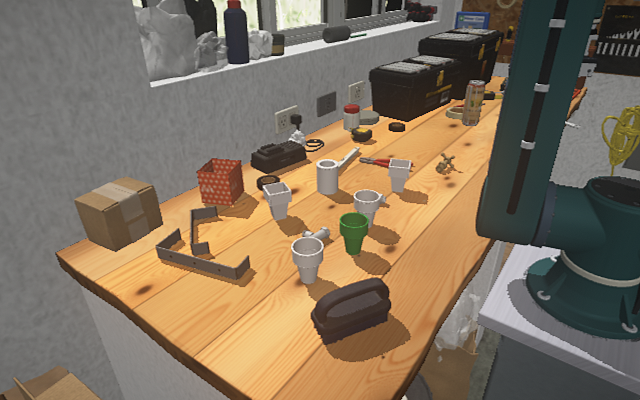

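The top view shows the round cups at about (220,261) and (338,255), with the green look-alike at (286,271). The tubs are at (291,157) and (443,244), the pot at (383,165), the tee at (277,227) and the elbow at (382,235). Next I'll refine these by fitting the silhouettes.

```bash
cat > h.py <<'E'
import cv2,numpy as np
from scipy.optimize import minimize
from bench import robot
P={n:robot.camera_params(n) for n in("top","side")}
def proj(X,n="top"):
    p=P[n];return cv2.projectPoints(np.float64(X),p["rvec"],p["tvec"],p["camera_matrix"],None)[0][:,0]
def back(u,v,z,n="top"):
    p=P[n];R=cv2.Rodrigues(p["rvec"])[0];C=(-R.T@p["tvec"]).ravel()
    d=R.T@np.linalg.inv(p["camera_matrix"])@[u,v,1];return (C+d*(z-C[2])/d[2])[:2]
SQ=np.array([[1,1],[1,-1],[-1,-1],[-1,1]])/2
a=np.arange(0,2*np.pi,.1);CI=np.c_[np.cos(a),np.sin(a)]/2
def model(kind,x,y,th,z0=0):
    s,prof=(SQ,[(0,.030),(.05,.043),(.05,.054),(.08,.0556)]) if kind=="s" else (CI,[(0,.032),(.05,.048),(.05,.06),(.08,.0616)])
    c,n=np.cos(th),np.sin(th);s=s@np.array([[c,n],[-n,c]])
    return [np.c_[s*w+[x,y],np.full(len(s),h+z0)] for h,w in prof]
def fit(im,kind,u,v,n="top",z0=0,K=8):
    r=34;u,v=int(u),int(v);c=im[v-r:v+r,u-r:u+r]
    big=cv2.resize(c,None,fx=K,fy=K,interpolation=cv2.INTER_CUBIC)
    f=big.astype(float);ratio=f[...,2]/(f[...,0]+1) # blue/red: white~1, wood low
    m=(ratio>.72).astype(np.uint8)
    nl,l,st,_=cv2.connectedComponentsWithStats(m);q=l[r*K-60:r*K+60,r*K-60:r*K+60];k=np.bincount(q[q>0]).argmax();m=(l==k).astype(np.uint8)
    cs=cv2.findContours(m,0,2)[0];m[:]=0;cv2.drawContours(m,cs,-1,1,-1)
    def sil(p):
        o=np.zeros_like(m);M=model(kind,*p,z0)
        for A,B in((M[0],M[1]),(M[2],M[3])):
            pts=(proj(np.r_[A,B],n)-[u-r,v-r]+.5)*K
            cv2.fillConvexPoly(o,cv2.convexHull(pts.astype(np.float32)).astype(np.int32),1)
        return o
    def cost(p):
        o=sil([p[0],p[1],p[2]]);return 1-(o&m).sum()/(o|m).sum()
    x,y=back(u,v,z0+.07,n);best=None
    for t in (np.arange(0,1.57,.2) if kind=="s" else [0]):
        S=np.array([[x,y,t],[x+.008,y,t],[x,y+.008,t],[x-.005,y-.005,t+.15]])
        s=minimize(cost,[x,y,t],method="Nelder-Mead",options=dict(initial_simplex=S,xatol=1e-4,fatol=1e-4,maxiter=200))
        if best is None or s.fun<best.fun:best=s
    o=sil(best.x);e=cv2.morphologyEx(o,cv2.MORPH_GRADIENT,np.ones((3,3),np.uint8));big[e>0]=[255,0,0]
    return best.x,best.fun,big
E
python3 - <<'E'
from h import *
im=cv2.imread("pics/top0.png")[...,::-1];t=[]
for k,u,v in(("r",220,261),("r",338,255),("s",291,157),("s",443,244)):
    x,f,b=fit(im,k,u,v);print(k,x.round(4),round(f,3));t.append(cv2.resize(b,(390,290) if 0 else (290,290)))
for n,u,v,z in(("green",286,271,.08),("pot",383,165,.08),("tee",277,227,.013),("elbow",382,235,.013)):print(n,back(u,v,z).round(3))
cv2.imwrite("pics/fit0.png",np.vstack([np.hstack(t[:2]),np.hstack(t[2:])])[...,::-1])
E
```

```text
r [0.4521 0.2653 0.0186] 0.03
r [0.4613 0.0302 0.0194] 0.039
s [ 0.6573  0.1235 -0.5333] 0.016
s [ 0.4813 -0.1784  1.9531] 0.022
green [0.431 0.133]
pot [ 0.639 -0.061]
tee [0.519 0.157]
elbow [ 0.5   -0.064]
```

View pics/fit0.png

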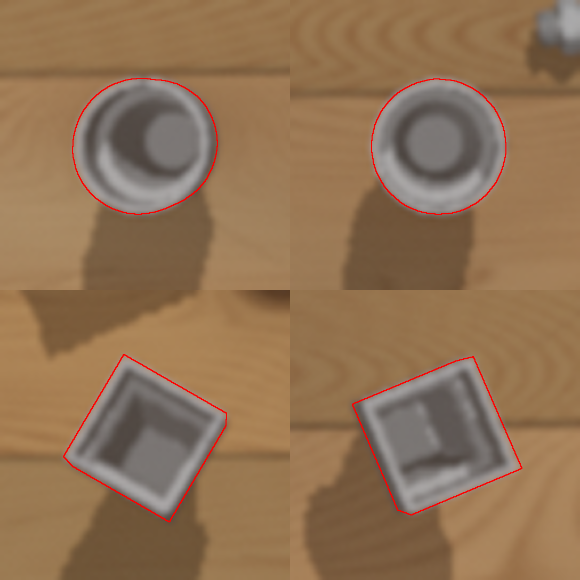

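Emit:
servo_tool:
  plan:
    - [1,-0.56,0,0,0,0,94]
    - [1,-0.56,0,0,0,0,94]
    - [1,-0.56,0,0,0,0,94]
    - [1,-0.56,0,0,0,0,94]

```text
time: 0.93
tool_pos: [0.259, -0.4307, 0.2231]
ee_rot: [-3.141, -0.003, 0.338]
wrist_force: [-0.8, -0.0, -0.6]
width: 0.0941
finger_force: 0.0
```

Emit:
servo_tool:
  plan:
    - [1,-0.56,0,0,0,0,94]
    - [1,-0.56,0,0,0,0,94]
    - [1,-0.56,0,0,0,0,94]
    - [1,-0.56,0,0,0,0,94]

```text
time: 1.27
tool_pos: [0.3348, -0.3455, 0.2229]
ee_rot: [-3.141, -0.002, 0.339]
wrist_force: [0.1, 0.2, 0.5]
width: 0.094
finger_force: 0.0
```

Emit:
servo_tool:
  plan:
    - [1,-0.56,0,0,0,0,94]
    - [1,-0.56,0,0,0,0,94]
    - [1,-0.56,0,0,0,0,94]
    - [1,-0.56,0,0,0,0,94]

```text
time: 1.6
tool_pos: [0.4107, -0.2605, 0.2226]
ee_rot: [-3.141, -0.002, 0.338]
wrist_force: [-0.1, -0.9, -0.6]
width: 0.0941
finger_force: 0.0
```

Emit:
servo_tool:
  plan:
    - [0.96,-0.56,0.8,0,0,-0.031,94]
    - [0.96,-0.56,0.8,0,0,-0.031,94]
    - [0.96,-0.56,0.8,0,0,-0.031,94]
    - [0.96,-0.56,0.8,0,0,-0.031,94]
    - [0.96,-0.56,0.8,0,0,-0.031,94]
    - [0.96,-0.56,0.8,0,0,-0.031,94]

```text
time: 2.1
tool_pos: [0.4803, -0.1802, 0.1425]
ee_rot: [3.141, 0.002, 0.381]
wrist_force: [0.1, 0.1, -0.1]
width: 0.094
finger_force: 0.0
```

Emit:
servo_tool:
  plan:
    - [0.01,0.02,0.4,0,0,0,94]
    - [0.01,0.02,0.72,0,0,0,94]
    - [0.01,0.02,0.72,0,0,0,94]
    - [0.01,0.02,0.72,0,0,0,94]

```text
time: 2.43
tool_pos: [0.4812, -0.1818, 0.0706]
ee_rot: [-3.141, 0.002, 0.379]
wrist_force: [-0.2, -0.8, 1.1]
width: 0.0939
finger_force: 0.0
```

Emit:
servo_tool:
  plan:
    - [0,0,0,0,0,0,40]
    - [0,0,0,0,0,0,40]
    - [0,0,0,0,0,0,40]
    - [0,0,0,0,0,0,40]
    - [0,0,0,0,0,0,40]
    - [0,0,0,0,0,0,40]
    - [0,0,0,0,0,0,40]
    - [0,0,0,0,0,0,40]

```text
time: 3.1
tool_pos: [0.4827, -0.1802, 0.0709]
ee_rot: [3.141, -0.0, 0.382]
wrist_force: [-0.4, 0.6, 3.0]
width: 0.0546
finger_force: 30.0
```

Emit:
servo_tool:
  plan:
    - [0,0,-0.3,0,0,0,40]
    - [0,0,-0.6,0,0,0,40]
    - [0,0,-1,0,0,0,40]
    - [0,0,-1,0,0,0,40]
    - [0,0,-1,0,0,0,40]

```text
time: 3.52
tool_pos: [0.4841, -0.181, 0.1736]
ee_rot: [3.136, -0.004, 0.382]
wrist_force: [0.6, 0.8, -1.2]
width: 0.0547
finger_force: 30.0
```

Emit:
servo_tool:
  plan:
    - [0.92,-0.725,0,0,0,0,40]
    - [0.92,-0.725,0,0,0,0,40]
    - [0.92,-0.725,0,0,0,0,40]
    - [0.92,-0.725,0,0,0,0,40]

```text
time: 3.85
tool_pos: [0.5418, -0.0735, 0.1679]
ee_rot: [-3.137, 0.001, 0.387]
wrist_force: [0.6, 0.2, -0.8]
width: 0.0544
finger_force: 30.0
```

Emit:
servo_tool:
  plan:
    - [0.92,-0.725,0,0,0,0,40]
    - [0.92,-0.725,0,0,0,0,40]
    - [0.92,-0.725,0,0,0,0,40]
    - [0.92,-0.725,0,0,0,0,40]

```text
time: 4.18
tool_pos: [0.6, 0.0277, 0.1676]
ee_rot: [-3.138, 0.002, 0.387]
wrist_force: [-0.7, -0.5, -0.9]
width: 0.0542
finger_force: 30.0
```

Emit:
servo_tool:
  plan:
    - [0.91,-0.725,0,0,0,-0.418,40]
    - [0.91,-0.725,0,0,0,-0.418,40]
    - [0.91,-0.725,0,0,0,-0.418,40]
    - [0.91,-0.725,0,0,0,-0.418,40]
    - [0.91,-0.725,0,0,0,-0.418,40]
    - [0.91,-0.725,0,0,0,-0.418,40]
    - [0.91,-0.725,0,0,0,-0.418,40]
    - [0.91,-0.725,0,0,0,-0.418,40]
    - [0.91,-0.725,0,0,0,-0.418,40]
    - [0.91,-0.725,0,0,0,-0.418,40]

```text
time: 5.02
tool_pos: [0.6564, 0.1233, 0.17]
ee_rot: [-3.141, 0.001, 1.037]
wrist_force: [0.4, -0.3, 0.6]
width: 0.0547
finger_force: 30.0
```

```bash
python3 - <<'E'
from h import *
o=robot.get_obs();print(o["tool_pos"],o["ee_rot"])
im=robot.snapshot("side")
x,y,z=o["tool_pos"];yaw=o["ee_rot"][2]
dr=cv2.resize(im[100:250,200:400],None,fx=4,fy=4,interpolation=cv2.INTER_CUBIC)
def draw(M,c):
    for q in M: cv2.polylines(dr,[((proj(q,"side")-[200,100]+.5)*4).astype(np.int32)],True,c,1)
draw(model("s",.6573,.1235,-.5333),(255,0,0)); draw(model("s",x,y,yaw,z-.0708),(0,0,255))
cv2.imwrite("pics/s1.png",dr[...,::-1])
E
```

```text
[0.65641844 0.12334435 0.17000606] [-3.14108414e+00  7.18145367e-04  1.03682634e+00]
```

View pics/s1.png

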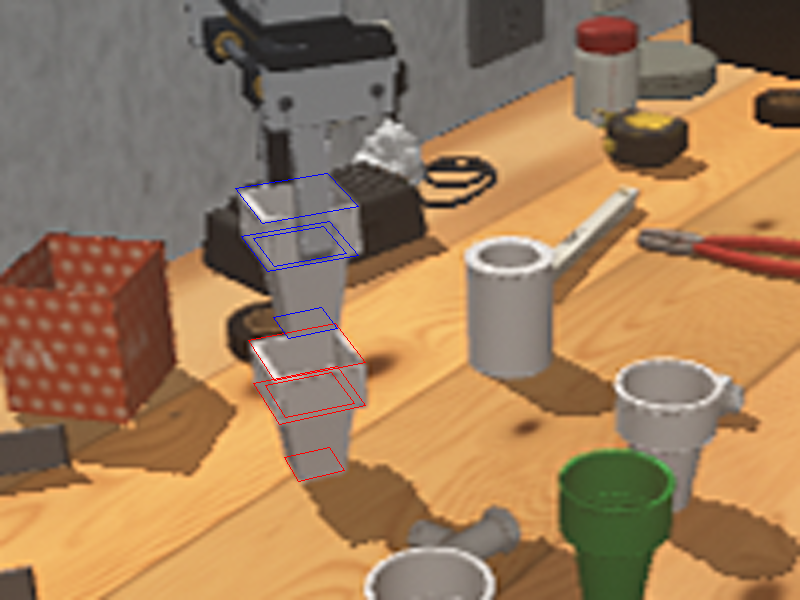

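The side view shows the held tub directly above the lower tub. Both models line up with the picture to within about 1 px.

Emit:
servo_tool:
  plan:
    - [0.005,0.008,0.1,0,0,0,40]
    - [0.005,0.008,0.25,0,0,0,40]
    - [0.005,0.008,0.4,0,0,0,40]
    - [0.005,0.008,0.52,0,0,0,40]
    - [0.005,0.008,0.62,0,0,0,40]
    - [0.005,0.008,0.66,0,0,0,40]
    - [0.005,0.008,0.66,0,0,0,40]

```text
time: 5.65
tool_pos: [0.6576, 0.1237, 0.1037]
ee_rot: [-3.141, 0.001, 1.038]
wrist_force: [0.4, -0.2, -0.5]
width: 0.0547
finger_force: 30.0
```

Emit:
servo_tool:
  plan:
    - [0,0,0.02,0,0,0,40]
    - [0,0,0.03,0,0,0,40]
    - [0,0,0.035,0,0,0,40]
    - [0,0,0.035,0,0,0,40]

```text
time: 5.98
tool_pos: [0.6581, 0.124, 0.1018]
ee_rot: [3.14, -0.001, 1.038]
wrist_force: [0.7, -0.6, 0.7]
width: 0.0546
finger_force: 30.0
```

Emit:
servo_tool:
  plan:
    - [0,0,0.015,0,0,0,40]
    - [0,0,0.015,0,0,0,40]
    - [0,0,0.015,0,0,0,40]

```text
time: 6.23
tool_pos: [0.6587, 0.1239, 0.1014]
ee_rot: [3.138, -0.002, 1.038]
wrist_force: [0.2, -0.7, 6.0]
width: 0.0547
finger_force: 30.0
```

Emit:
servo_tool:
  plan:
    - [0,0,0,0,0,0,80]
    - [0,0,0,0,0,0,80]
    - [0,0,0,0,0,0,80]
    - [0,0,0,0,0,0,80]
    - [0,0,0,0,0,0,80]

```text
time: 6.65
tool_pos: [0.6572, 0.1241, 0.0987]
ee_rot: [-3.14, 0.001, 1.038]
wrist_force: [0.1, -0.3, -1.0]
width: 0.0794
finger_force: 0.0
```

Emit:
servo_tool:
  plan:
    - [0,0,-0.2,0,0,0,80]
    - [0,0,-0.6,0,0,0,80]
    - [0,0,-0.7,0,0,0,80]
    - [0,0,-0.7,0,0,0,80]
    - [0,0,-0.7,0,0,0,80]

```text
time: 7.07
tool_pos: [0.658, 0.1241, 0.1701]
ee_rot: [3.14, -0.001, 1.038]
wrist_force: [-0.4, 0.1, -0.6]
width: 0.0797
finger_force: 0.0
```

Emit:
servo_tool:
  plan:
    - [-0.9,-0.606,0,0,0,0,92]
    - [-0.9,-0.606,0,0,0,0,92]
    - [-0.9,-0.606,0,0,0,0,92]
    - [-0.9,-0.606,0,0,0,0,92]

```text
time: 7.4
tool_pos: [0.5544, 0.0757, 0.166]
ee_rot: [-3.135, 0.005, 1.037]
wrist_force: [0.1, -0.1, -0.7]
width: 0.0919
finger_force: 0.0
```

Emit:
servo_tool:
  plan:
    - [-0.9,-0.606,0,0,0,0,92]
    - [-0.9,-0.606,0,0,0,0,92]
    - [-0.9,-0.606,0,0,0,0,92]
    - [-0.9,-0.606,0,0,0,0,92]
    - [-0.9,-0.606,0,0,0,0,92]

```text
time: 7.82
tool_pos: [0.461, 0.0304, 0.168]
ee_rot: [-3.14, 0.0, 1.037]
wrist_force: [-0.3, 0.7, -0.2]
width: 0.0922
finger_force: 0.0
```

Emit:
servo_tool:
  plan:
    - [0,0,0.15,0,0,0,92]
    - [0,0,0.3,0,0,0,92]
    - [0,0,0.3,0,0,0,92]
    - [0,0,0.3,0,0,0,92]

```text
time: 8.15
tool_pos: [0.4618, 0.031, 0.138]
ee_rot: [-3.139, 0.001, 1.039]
wrist_force: [0.6, 0.7, 0.4]
width: 0.0917
finger_force: 0.0
```

Emit:
servo_tool:
  plan:
    - [0,0,0.3,0,0,0,92]
    - [0,0,0.6,0,0,0,92]
    - [0,0,0.685,0,0,0,92]
    - [0,0,0.685,0,0,0,92]

```text
time: 8.48
tool_pos: [0.4603, 0.0308, 0.0687]
ee_rot: [-3.136, 0.003, 1.038]
wrist_force: [-0.0, -0.4, 0.0]
width: 0.0921
finger_force: 0.0
```

Emit:
servo_tool:
  plan:
    - [0,0,0,0,0,0,45]
    - [0,0,0,0,0,0,45]
    - [0,0,0,0,0,0,45]
    - [0,0,0,0,0,0,45]
    - [0,0,0,0,0,0,45]
    - [0,0,0,0,0,0,45]
    - [0,0,0,0,0,0,45]

```text
time: 9.07
tool_pos: [0.4625, 0.0306, 0.0721]
ee_rot: [3.14, -0.001, 1.038]
wrist_force: [-0.8, 0.8, 4.1]
width: 0.0602
finger_force: 30.2
```

Emit:
servo_tool:
  plan:
    - [0,0,-0.3,0,0,0,45]
    - [0,0,-0.6,0,0,0,45]
    - [0,0,-1,0,0,0,45]
    - [0,0,-1,0,0,0,45]
    - [0,0,-1,0,0,0,45]
    - [0,0,-1,0,0,0,45]

```text
time: 9.57
tool_pos: [0.4615, 0.0305, 0.1704]
ee_rot: [-3.141, 0.0, 1.038]
wrist_force: [-0.9, -0.4, -1.1]
width: 0.0598
finger_force: 30.1
```

Emit:
servo_tool:
  plan:
    - [0.988,-0.636,0,0,0,0,45]
    - [0.988,-0.636,0,0,0,0,45]
    - [0.988,-0.636,0,0,0,0,45]
    - [0.988,-0.636,0,0,0,0,45]
    - [0.988,-0.636,0,0,0,0,45]

```text
time: 9.98
tool_pos: [0.4557, 0.1489, 0.1685]
ee_rot: [-3.138, 0.004, 1.042]
wrist_force: [-0.9, 0.1, -1.1]
width: 0.0601
finger_force: 30.1
```

Emit:
servo_tool:
  plan:
    - [0.988,-0.636,0,0,0,0,45]
    - [0.988,-0.636,0,0,0,0,45]
    - [0.988,-0.636,0,0,0,0,45]
    - [0.988,-0.636,0,0,0,0,45]
    - [0.988,-0.636,0,0,0,0,45]
    - [0.988,-0.636,0,0,0,0,45]
    - [0.988,-0.636,0,0,0,0,45]

```text
time: 10.57
tool_pos: [0.4527, 0.2635, 0.1702]
ee_rot: [-3.141, 0.002, 1.036]
wrist_force: [0.1, 0.1, 0.2]
width: 0.0603
finger_force: 30.1
```

```bash
python3 - <<'E'
from h import *
o=robot.get_obs();print(o["tool_pos"],o["ee_rot"])
im=robot.snapshot("side")
x,y,z=o["tool_pos"];yaw=o["ee_rot"][2]
U,V=220,150
dr=cv2.resize(im[V:V+150,U:U+200],None,fx=4,fy=4,interpolation=cv2.INTER_CUBIC)
def draw(M,c):
    for q in M: cv2.polylines(dr,[((proj(q,"side")-[U,V]+.5)*4).astype(np.int32)],True,c,1)
draw(model("r",.4521,.2653,0),(255,0,0)); draw(model("r",x,y,yaw,z-.0710),(0,0,255))
draw(model("s",.6573,.1235,-.5333,.03),(0,255,0))
cv2.imwrite("pics/s2.png",dr[...,::-1])
E
```

```text
[0.45271794 0.26346667 0.17023249] [-3.14139433e+00  1.79027525e-03  1.03580173e+00]
```

View pics/s2.png

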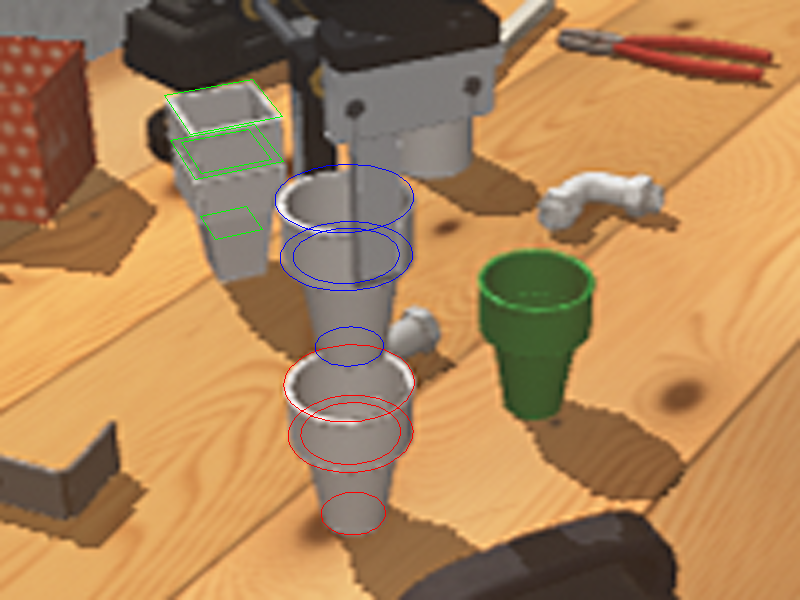

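The tub pair is nested, matching the green overlay. The held cup is aligned over the lower cup, so I'll lower it.

Emit:
servo_tool:
  plan:
    - [0.01,-0.008,0.1,0,0,0,45]
    - [0.01,-0.008,0.25,0,0,0,45]
    - [0.01,-0.008,0.4,0,0,0,45]
    - [0.01,-0.008,0.52,0,0,0,45]
    - [0.01,-0.008,0.62,0,0,0,45]
    - [0.01,-0.008,0.66,0,0,0,45]
    - [0.01,-0.008,0.66,0,0,0,45]

```text
time: 11.2
tool_pos: [0.4522, 0.2661, 0.1039]
ee_rot: [-3.141, 0.001, 1.038]
wrist_force: [-0.4, 0.1, -1.2]
width: 0.0603
finger_force: 30.1
```

Emit:
servo_tool:
  plan:
    - [0,0,0.02,0,0,0,45]
    - [0,0,0.03,0,0,0,45]
    - [0,0,0.04,0,0,0,45]
    - [0,0,0.04,0,0,0,45]
    - [0,0,0.04,0,0,0,45]

```text
time: 11.62
tool_pos: [0.4533, 0.2668, 0.1023]
ee_rot: [3.14, -0.002, 1.038]
wrist_force: [0.6, -2.0, 3.4]
width: 0.0599
finger_force: 30.1
```

Contact at the expected height, so a small push, release and retreat.

Emit:
servo_tool:
  plan:
    - [0,0,0.01,0,0,0,45]
    - [0,0,0.01,0,0,0,45]
    - [0,0,0.01,0,0,0,45]

```text
time: 11.87
tool_pos: [0.4539, 0.2668, 0.102]
ee_rot: [3.138, -0.003, 1.038]
wrist_force: [0.8, -0.7, 6.6]
width: 0.06
finger_force: 30.1
```

Emit:
servo_tool:
  plan:
    - [0,0,0,0,0,0,88]
    - [0,0,0,0,0,0,88]
    - [0,0,0,0,0,0,88]
    - [0,0,0,0,0,0,88]
    - [0,0,0,0,0,0,88]
    - [0,0,0,0,0,0,88]

```text
time: 12.37
tool_pos: [0.4521, 0.2666, 0.0995]
ee_rot: [-3.141, 0.001, 1.038]
wrist_force: [-0.3, 0.2, 0.5]
width: 0.0879
finger_force: 0.0
```

Emit:
servo_tool:
  plan:
    - [0,0,-0.2,0,0,0,88]
    - [0,0,-0.6,0,0,0,88]
    - [0,0,-1,0,0,0,88]
    - [0,0,-1,0,0,0,88]
    - [0,0,-1,0,0,0,88]

```text
time: 12.78
tool_pos: [0.454, 0.2674, 0.2034]
ee_rot: [3.137, -0.006, 1.038]
wrist_force: [-1.0, -1.0, -0.2]
width: 0.0881
finger_force: 0.0
```

Emit:
servo_tool:
  plan:
    - [-1,-0.6,0,0,0,0,88]
    - [-1,-0.6,0,0,0,0,88]
    - [-1,-0.6,0,0,0,0,88]
    - [-1,-0.6,0,0,0,0,88]
    - [-1,-0.6,0,0,0,0,88]
    - [-1,-0.6,0,0,0,0,88]

```text
time: 13.28
tool_pos: [0.35, 0.211, 0.199]
ee_rot: [-3.141, 0.001, 1.038]
wrist_force: [0.3, 0.4, -0.5]
width: 0.0881
finger_force: 0.0
```

```bash
python3 - <<'E'
from h import *
im=robot.snapshot("side"); tp=robot.snapshot("top")
U,V=220,140
dr=cv2.resize(im[V:V+150,U:U+200],None,fx=3,fy=3,interpolation=cv2.INTER_CUBIC)
def draw(M,c):
    for q in M: cv2.polylines(dr,[((proj(q,"side")-[U,V]+.5)*3).astype(np.int32)],True,c,1)
draw(model("r",.4521,.2653,0,.03),(255,0,0)); draw(model("r",.4521,.2653,0),(255,0,0))
draw(model("s",.6573,.1235,-.5333,.03),(0,0,255)); draw(model("s",.6573,.1235,-.5333),(0,0,255))
cv2.imwrite("pics/s3.png",dr[...,::-1]);cv2.imwrite("pics/t3.png",tp[...,::-1])
E
```

```text
(no output)
```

View pics/s3.png

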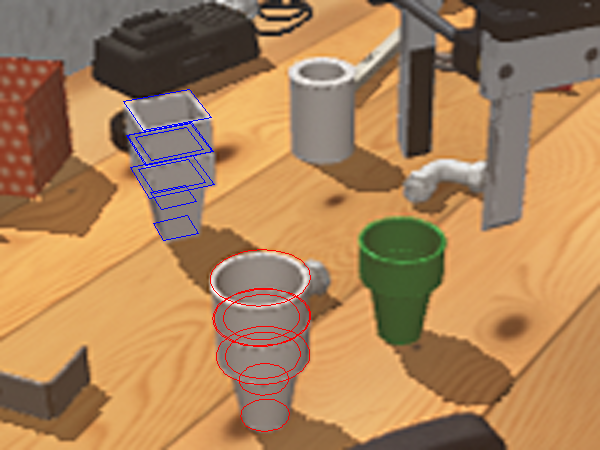

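View pics/t3.png

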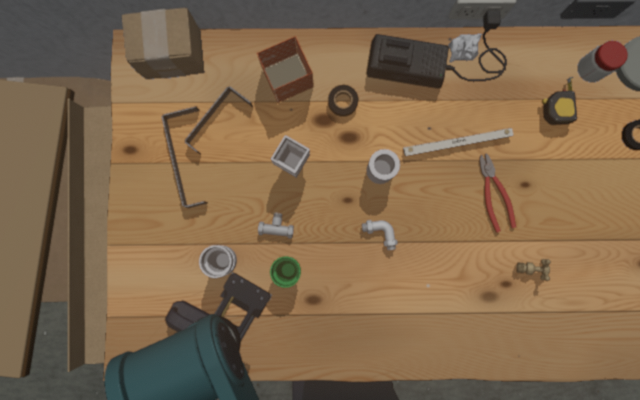

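Both pairs match the nested, upright overlays: cups at (218,262) and tubs at (291,156) in the top view. The pot, tee, elbow and green cup are where they were, and the gripper is clear of everything.

```bash
python3 -c "
from bench import robot
print(robot.close_job())"
```

```text
the job is handed in; nothing more can be done
None
```

The job is handed in at about 13 s of the 58 s limit: in the last pictures both pairs stand nested and upright, with the pot, tap fittings and green cup where they were; no verdict was returned.

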